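# Set the reference cell in the photometer's light path

### The arm

A 6-joint arm with a two-finger parallel gripper is mounted at the origin on the work surface. World frame = base frame: x ahead of the robot, y to its left, z up, the work surface at z = 0. Lengths are in m, angles in rad, forces in N, time in s.
With the tool pointing down it reaches from about 0.35 to 1 m from the base axis. Payload 7.1 kg.
Tool frame: the origin (TCP) lies midway between the tips of the shut fingers; the grasp point (between the pads) lies 19 mm behind it; z points along the fingers, y is the line along which they close (so a half turn about z gives the same grasp; the last joint's range is limited). The gripper opens to 85 mm and grips with 20 to 120 N. Pads are 22 mm wide; open, the fingers measure 114 mm over their backs; the gripper's body (76 mm by 85 mm) begins 54 mm behind the grasp point. The pads swing forward as they close: fully open they stand 13 mm farther back than shut.
Start: joints at [-1.3, 0.423, 1.63, -0, 1.089, -0.019], TCP at [0.179, -0.599, 0.231] pointing down, gripper open.
Joint ranges: [-3, 3], [-0.9, 2.11], [0.09, 2.58], [-1.31, 4.45], [0.11, 2.69], [-2.54, 2.54]. Speed limits (rad/s): [2.39, 2.39, 3.01, 3.14, 3.14, 3.14].

### API

Orientations are given as a unit quaternion [w, x, y, z].
In Python, from workcell import * gives the robot as it stands. The module is installed in compiled form; this text tells all that it offers.
- The arm moves only by the shell command python3 -m inch 'ROWS' [OPENING]. ROWS is JSON, one flat list of numbers, 6 for each row, row after row: the shift along the tool's x, y, z in mm, then the turn, a rotation vector about the tool's x, y, z in rad. A call has 1 to 20 rows; each row shifts and turns the commanded pose from where the row before left it, along the tool's axes as they then stand; what a row does not reach is not made up. A row lasts 1/8 s, in which the tool goes at most 62.5 mm and 10.7 degrees, less where a joint would pass 70% of its speed; a pose out of reach is approached as far as the arm can. A call with a gripper value outside its range is refused whole. OPENING is the closure, from 0 (fully open) to 1 (shut), set as the call begins (- or left out, the last holds). The fingers move at their own pace and stop on an object; the grip force is fixed at half the most. Time passes only in rows, so rows that do not move let the fingers close. It gives the time, the measured TCP pose, the force, the opening and the grip force at its end, in the units of the state.
- observe(): the state, without advancing time (a new reading comes with each control period).
- capture(name): name is "scene" or "top"; returns the picture (480x640x3 uint8, red, green, blue); there is no depth.
- get_calibration(name): a dict with "fx", "fy", "cx", "cy" (pixels), "rvec" (rotation vector, rad) and "tvec" (3), from world to camera coordinates, as OpenCV has them. Camera axes: x right, y down, z forward; pixel columns grow to the right and rows downward; lengths in m; the calibration is good to about 2 mm. A picture is of the moment at which its call begins. get_calibration takes no time and is no camera call.
- close_job(): hands the job in; it is judged then, once.
The state is a dict: "time_s": time; "joint_pos": joint angles; "joint_vel": joint speeds; "effort": joint torques, N m; "position": TCP position; "tcp_rot": TCP orientation; "wrist_force": force on the tool from outside, world axes, zero at the start; "moment": the same for the moment, N m; "opening": finger opening in m; "grip_force": force on a finger pad.
Only numpy, scipy, OpenCV 4.12 (cv2) and the standard library are available. Lean on these libraries where they do the work, as an engineer would, in place of code of your own. Each camera call takes 0.05 s, during which the arm holds its last target. There are 200 camera calls.

### The job

Take the sample cell out of its sloping rest, stand it upright on the white tile and let go. Then pick it up again and lower it into the photometer's square well until it sits fully home, blue cap up, with its clear windows facing the lamp and the detector so that the light passes through. Do not drop the cell, and leave the beaker, the jar and the wash bottle where they stand.

Things in the scene. Friction and masses are not known exactly. Their poses are not given: they have to be found in the camera images.
- cell: Sealed sample cell, 0.15-0.31 kg: square body 40 x 40 mm, 80 mm tall, under a square blue cap (106 mm in all). Origin: centre of the underside, z up the cell to the cap. The faces across x are clear amber windows, those across y opaque black cheeks. It starts leaning 45 degrees in the rest, cap up and away from the robot, windows facing up and down, cheeks at the sides; nothing holds it down.
- cap (a point): Centre of the cell's blue cap, 93 mm above the cell's underside. The cap is a square block 30 x 30 mm, 26 mm tall (80 to 106 mm above the underside), sides parallel to the body's. A white stripe on its top runs along the cell's x axis, the way light passes through.
- rest: Fixed sloping rest, white on an aluminium baseplate 150 x 90 x 8 mm. Origin on the bench; x points the way the cell leans. The cell's end stops on a ledge 30 mm wide, its lower window lies on a slab 26 mm wide, so both cheeks are free for fingers. The cell's underside centre starts 30 mm to -x of the origin, 35 mm above the bench.
- tile_top (a point): Centre of the upper face of the fixed white ceramic tile, 110 x 110 mm, 10 mm thick, lying on the bench between the rest and the photometer.
- photometer: Fixed photometer. Origin on the bench under the well's centre; the light path runs along y. Black block 84 mm (x) x 86 mm (y) x 40 mm tall with the well, between two white housings, each 66 mm (x) x 56 mm (y) x 74 mm tall, 47 to 103 mm from the origin: lamp at +y (yellow mark), detector at -y (blue mark). Lens tubes, 24 mm wide, 60 mm up, end 29 mm from the centre.
- well (a point): Centre of the floor of the photometer's square well, 10 mm above the bench: 46 x 46 mm, 30 mm deep, sides parallel to the photometer's x and y, rim chamfered 4 mm. It also takes the cell a quarter turn wrong: the cell's x must lie along the photometer's y, either way round. The cap of a seated cell is 90 to 116 mm above the bench.
- beaker: Bystander: empty glass beaker, 68 mm in diameter, 85 mm tall. Origin at the centre of its underside.
- jar: Bystander: amber jar with a white cap, 54 mm in diameter, 65 mm tall. Origin at the centre of its underside.
- washbottle: Bystander: white wash bottle with a red cap and spout, 64 mm in diameter, 185 mm tall with its spout. Origin at the centre of its underside.
Things that resemble listed ones, but are neither listed nor needed, are in the scene too. What is shaped like the cell but yellow is not meant. What is shaped like the photometer but purple is not meant.

How it is judged:
On the way:
1. the cell stands upright on the white tile, let go (angle between cell's own z axis and vertical below 0.1 rad and contact force between the fingers and cell below 0.1 N and linear speed of cell below 0.02 m/s and horizontal distance between cell and tile_top below 0.055 m and z of cell in the frame of tile_top between -0.003 and 0.004 m), for 0.2 s.
At the end, for the whole second after the job is handed in: The cell is released and at rest, upright (within 0.10 rad), on the floor of the photometer's well (underside within 4 mm of the floor, within 6 mm of its centre), with its window axis along the light path within 0.18 rad, either way round (angle between cell's own z axis and vertical below 0.1 rad and contact force between the fingers and cell below 0.1 N and linear speed of cell below 0.02 m/s and horizontal distance between cell and well below 0.006 m and z of cell in the frame of well below 0.004 m and angle between the x axis of cell and the y axis of photometer, either way round below 0.18 rad); the robot touches nothing.
It fails at once if the cell is dropped or knocked: moving faster than 0.5 m/s while the fingers do not hold it (contact force between the fingers and cell below 0.1 N and linear speed of cell above 0.5 m/s).
It fails at once if the beaker is moved more than 30 mm or tipped (distance of beaker from where it was at the start of the episode above 0.03 m or angle between beaker's own z axis and vertical above 0.4 rad).
It fails at once if the jar is moved more than 30 mm or tipped (distance of jar from where it was at the start of the episode above 0.03 m or angle between jar's own z axis and vertical above 0.4 rad).
It fails at once if the washbottle is moved more than 30 mm or tipped (distance of washbottle from where it was at the start of the episode above 0.03 m or angle between washbottle's own z axis and vertical above 0.4 rad).
It also fails if it takes over 64 s, if anything falls off the work surface, if the arm or the gripper's body presses on something with over 40 N, if the wrist force passes 120 N, or if a joint passes its speed limit or range.

## Working session

There is one attempt and no reset: what is moved stays moved. The work goes in short steps, Python scripts to look and compute and a shell command to move; the robot and the scene stay as the last step left them, time stands still between calls to the robot, and variables do not carry over. Pictures are saved under pics/ and viewed, at most 10 in all, crops included, and the job is handed in when it is done.

```bash
mkdir -p pics; python3 - <<'E'
from workcell import *
import cv2
for n in("scene","top"):
    cv2.imwrite(f"pics/{n}0.png",capture(n)[:,:,::-1]); print(n,get_calibration(n))
print(observe())
E
```

```text
scene {'fx': 439.641257076521, 'fy': 439.641257076521, 'cx': 323.88882551866794, 'cy': 247.28963296724956, 'rvec': array([ 1.34875773,  2.32062471, -0.82364535]), 'tvec': array([ 0.2186219, -0.3731615,  1.5861631])}
top {'fx': 620.215067088021, 'fy': 620.215067088021, 'cx': 330.51517882407074, 'cy': 234.6774973215866, 'rvec': array([ 2.17689829, -2.19212606,  0.05188491]), 'tvec': array([0.09802096, 0.5947172 , 1.71883475])}
{'time_s': 0.1, 'joint_pos': array([-1.30002196e+00,  4.23777961e-01,  1.63064291e+00,  2.53647069e-05,
        1.08859800e+00, -1.89968321e-02]), 'joint_vel': array([-3.37870594e-04, -2.65277510e-03, -1.55674579e-03, -7.73892779e-04,
       -4.67723251e-05,  1.73344557e-03]), 'effort': array([ 1.08968779e-03, -5.58425510e+01, -2.82444888e+01, -1.36169569e-05,
        3.01698419e-03, -2.25619118e-05]), 'position': array([ 0.17847905, -0.59843961,  0.23060344]), 'tcp_rot': array([-7.08879288e-04,  9.89523028e-01,  1.44373363e-01, -7.83926912e-05]), 'wrist_force': array([-0.02058546, -0.01081767,  0.49765856]), 'moment': array([-0.02355932, -0.02927787, -0.01572115]), 'grip_force': 0.0, 'opening': 0.0856442640822737}
```

View pics/scene0.png

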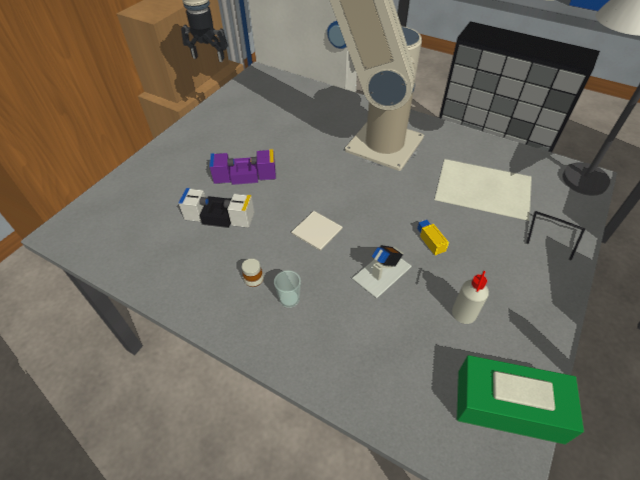

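View pics/top0.png

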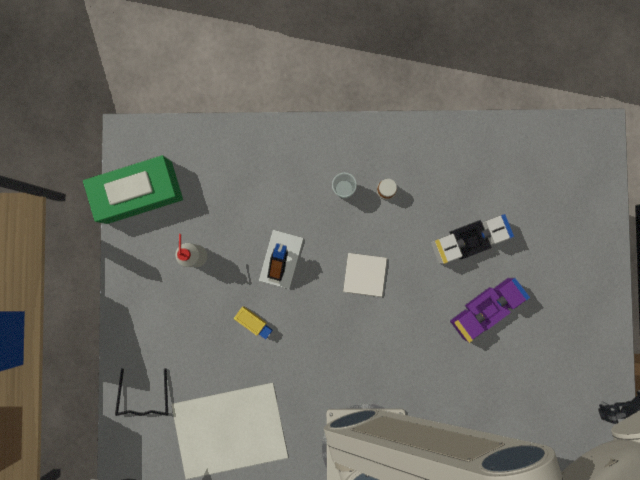

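Top view: the cell (amber and blue) lies in its rest at about (278,262), the tile is at (365,275), and the white and black photometer is at (472,239). The wash bottle is at (188,255), the beaker at (344,186) and the jar at (388,189).
There are two lookalikes: the yellow cell shape at (253,321) and the purple photometer at (489,309). The amber/blue-capped cell and the white/black photometer match the description. I'll measure them and confirm in a crop.

```bash
cat > h.py <<'E'
import cv2, numpy as np
from workcell import *
def cam(n):
    c=get_calibration(n); K=np.array([[c['fx'],0,c['cx']],[0,c['fy'],c['cy']],[0,0,1]]); R=cv2.Rodrigues(c['rvec'])[0]; return K,R,c['tvec']
def ray(n,p,z):
    K,R,t=cam(n); o=-R.T@t; p=np.atleast_2d(p).astype(float)
    d=(np.linalg.inv(K)@np.c_[p,np.ones(len(p))].T).T@R
    return o+d*((z-o[2])/d[:,2])[:,None]
def proj(n,X):
    K,R,t=cam(n); q=(K@(R@np.atleast_2d(X).T+t[:,None])).T; return q[:,:2]/q[:,2:]
def blobs(m,roi,amin=15):
    x0,y0,x1,y1=roi; k=np.zeros(m.shape,np.uint8); k[y0:y1,x0:x1]=m[y0:y1,x0:x1]*255
    cs=cv2.findContours(k,cv2.RETR_EXTERNAL,cv2.CHAIN_APPROX_NONE)[0]
    return sorted([c[:,0] for c in cs if cv2.contourArea(c)>amin],key=lambda c:-cv2.contourArea(c))
def rect(n,pts,z):
    w=ray(n,pts,z)[:,:2]; r=cv2.minAreaRect((w*1000).astype(np.float32)); return np.round(r[0],1),np.round(r[1],1),round(r[2],1)
E
python3 - <<'E'
from h import *
im=cv2.imread("pics/top0.png"); hsv=cv2.cvtColor(im,cv2.COLOR_BGR2HSV); H,S,V=cv2.split(hsv)
white=(S<60)&(V>165); blue=(H>95)&(H<125)&(S>130)&(V>60); yel=(H>18)&(H<32)&(S>130); amb=(H<18)&(S>120); blk=V<50
T='top'
for nm,m,roi,z in [("tile",white,(335,245,395,305),.010),("rest",white,(250,225,310,295),.008),("cap",blue,(262,235,295,275),.1),("amber",amb,(262,235,295,285),.08),("housings",white,(425,205,520,270),.074),("pblue",blue,(425,205,525,270),.074),("pyel",yel,(425,205,525,270),.074),("blk",blk,(455,215,490,262),.04)]:
    for c in blobs(m,roi)[:3]: print(nm,c.mean(0).round(1),cv2.contourArea(c),*rect(T,c,z))
c1=cv2.resize(im[215:305,240:320],None,fx=6,fy=6,interpolation=2)
c2=cv2.resize(im[195:285,425:525],None,fx=4,fy=6,interpolation=2)
c2=cv2.resize(im[200:275,430:520],None,fx=4,fy=4,interpolation=2)
o=np.zeros((540,800,3),np.uint8); o[:540,:440]=c1[:,:440]; o[:300,440:]=c2[:,:360]
s=cv2.imread("pics/scene0.png")[235:300,345:415]; s=cv2.resize(s,(258,240),interpolation=2); o[300:,440:698]=s
cv2.imwrite("pics/crop1.png",o)
E
```

```text
tile [364.4 274.2] 1413.5 [484.4  -0.5] [108.4 107.6] 82.5
rest [276.2 255.8] 577.0 [529.2 235.5] [ 87.4 147.2] 74.3
cap [279.2 251.3] 97.5 [546.8 230.1] [30.8 36.2] 73.7
amber [275.4 268.4] 163.5 [500.9 241.5] [31.1 48.3] 80.5
housings [496.9 229.2] 261.5 [ 604.4 -357.8] [62.6 41.8] 20.5
housings [447.3 241.3] 129.0 [ 571.8 -223.6] [29.6 39.2] 20.8
housings [452.1 253.4] 122.0 [ 539.1 -235.8] [26.4 39.3] 18.0
pblue [507.3 225.8] 62.5 [ 613.  -385.2] [64.   9.6] 20.5
pyel [441.  251.5] 58.0 [ 545.1 -204.7] [64.  9.] 20.8
blk [472.  239.8] 727.5 [ 578.8 -295. ] [81.  96.6] 20.1
```

View pics/crop1.png

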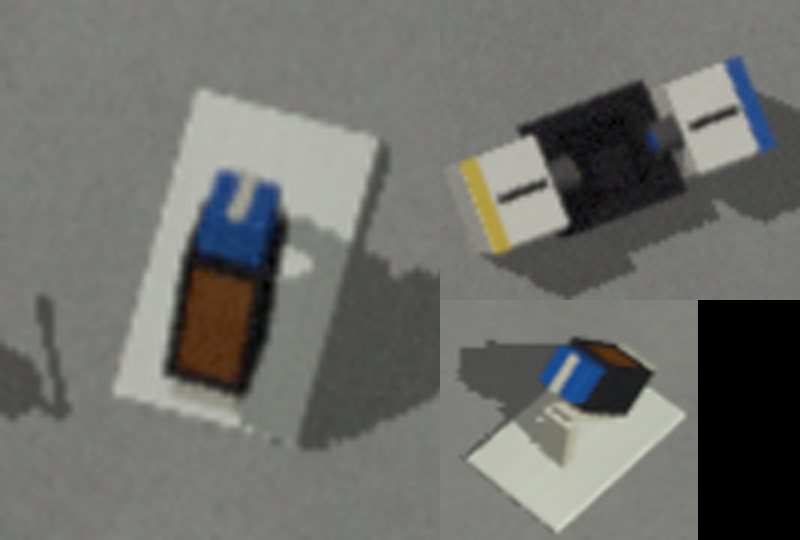

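The crops confirm it: amber windows, blue cap with white stripe, leaning up-image in the white rest; the photometer has its yellow lamp end at lower left and its blue detector end at upper right. Next I check the cell pose derived from the rest against the cap blob in both views, then plan the approach. The tool will come in along the cell's axis from the cap side, so the cell is upright when the tool points down.

```bash
cat >> h.py <<'E'
from scipy.spatial.transform import Rotation as Ro
YR=np.radians(-15.7); U=np.array([np.cos(YR),np.sin(YR),0]); RO=np.array([.5292,.2355,0])
C0=RO-.03*U+[0,0,.035]; CZ=(U+[0,0,1])/2**.5; CY=np.array([-U[1],U[0],0])
def Rt(y,z): y=np.array(y,float);z=np.array(z,float); return Ro.from_matrix(np.c_[np.cross(y,z),y,z])
RG=Rt(CY,-CZ)
def down(a): a=np.radians(a); return Rt([np.sin(a),-np.cos(a),0],[0,0,-1])  # tool x at yaw a (deg)
def plan(P,R,N,P0=None,R0=None):
    if P0 is None:
        s=observe(); P0=s['position']; R0=Ro.from_quat(np.roll(s['tcp_rot'],-1))
    rel=R0.inv()*R; w=rel.as_rotvec()/N; A=Ro.from_rotvec(w)
    M=sum((A**k).as_matrix() for k in range(N)); d=np.linalg.solve(M,R0.inv().apply(np.array(P)-P0))*1000
    print(N,"rows of",np.round(d,2).tolist(),np.round(w,4).tolist()); return P,R
E
python3 - <<'E'
from h import *
CX=np.cross(CY,CZ)
for n in('scene','top'):
    im=cv2.imread(f"pics/{n}0.png"); H,S,V=cv2.split(cv2.cvtColor(im,cv2.COLOR_BGR2HSV))
    m=(H>95)&(H<125)&(S>110)&(V>50)
    roi=(262,235,295,275) if n=='top' else (365,240,405,275)
    b=blobs(m,roi)[0]
    pts=[C0+a*.015*CX+c*.015*CY+h*CZ for a in(-1,1) for c in(-1,1) for h in(.08,.106)]
    q=proj(n,pts); print(n,b.min(0),b.max(0),q.min(0).round(1),q.max(0).round(1))
for nm,p,z in(("bottle",(188,257),.1),("beaker",(344,186),.04),("jar",(388,189),.06)): print(nm,ray('top',p,z).round(3))
pre=C0+.155*CZ
print(C0,pre,RG.as_matrix().round(2).tolist())
via,Rv=plan([.50,-.10,.32],down(90),18)
P,R=plan(pre+[0,0,.06],RG,9,via,Rv)
E
```

```text
scene [372 247] [389 262] [366.8 251.1] [385.9 267.6]
top [273 244] [285 259] [273.3 236.5] [288.2 253.7]
bottle [[0.534 0.474 0.1  ]]
beaker [[0.729 0.055 0.04 ]]
jar [[ 0.717 -0.065  0.06 ]]
[0.50031925 0.24361801 0.035     ] [0.60583176 0.21395978 0.14460155] [[-0.68, 0.27, -0.68], [0.19, 0.96, 0.19], [0.71, 0.0, -0.71]]
18 rows of [35.12, -3.64, -4.96] [-0.0001, -0.0001, -0.0712]
9 rows of [20.11, 32.9, 18.26] [0.0564, 0.0744, -0.1362]
```

```bash
python3 - <<'E'
from h import *
CX=np.cross(CY,CZ)
from scipy.optimize import least_squares
def bb(d,n):
    q=proj(n,[C0+d+a*.015*CX+c*.015*CY+h*CZ for a in(-1,1) for c in(-1,1) for h in(.08,.106)]); return np.r_[q.min(0)-[372,247],q.max(0)-[389.,262]] if n=='scene' else np.r_[q.min(0)-[273,244],q.max(0)-[285,259.]]
r=least_squares(lambda d:np.r_[bb(d,'scene'),bb(d,'top')],np.zeros(3)); d=r.x
print(d,r.fun.round(1),d@U,d@CY)
# stripe centroid / cap top centre
for n,roi in(('scene',(368,240,395,268)),('top',(270,238,292,262))):
    im=cv2.imread(f"pics/{n}0.png"); H,S,V=cv2.split(cv2.cvtColor(im,cv2.COLOR_BGR2HSV))
    print(n,proj(n,C0+.106*CZ).round(1))
    x0,y0,x1,y1=roi; w=(V>130)&(S<130)
    print([(c.mean(0).round(1),cv2.contourArea(c)) for c in blobs(w,roi,3)])
E
```

```text
[-0.01722476  0.00380357  0.00310108] [-0.8 -0.7  1.2  0.9 -1.3 -1.1  1.7  1.1] -0.017611385672636114 -0.000999367252796447
scene [[374.3 259.2]]
[(array([382.3, 266. ]), 41.5), (array([378.2, 254.5]), 31.0)]
top [[281.4 241.6]]
[(array([279.4, 245.2]), 201.0), (array([288.8, 258.5]), 19.0)]
```

The cap lies 17 mm further back along −x than the plate centre, with 1 mm lateral error, so I'm correcting the rest origin.

```bash
sed -i 's/^CY=/&/; s/RO=np.array(\[.5292,.2355,0\])/RO=np.array([.5292,.2355,0])-.017*U/' h.py; python3 - <<'E'
from h import *
print(C0)
via,Rv=plan([.52,-.10,.32],down(90),18)
pre=C0+.150*CZ+[0,0,.05]
P,R=plan(pre,RG,9,via,Rv)
E
```

```text
[0.48395349 0.24821822 0.035     ]
18 rows of [35.87, -2.71, -4.96] [-0.0001, -0.0001, -0.0712]
9 rows of [22.5, 29.58, 21.1] [0.0564, 0.0744, -0.1362]
```

```bash
python3 -m inch '[35,-4.5,-5,0,0,-0.071,35,-4.5,-5,0,0,-0.071,35,-4.5,-5,0,0,-0.071,35,-4.5,-5,0,0,-0.071,35,-4.5,-5,0,0,-0.071,35,-4.5,-5,0,0,-0.071,35,-4.5,-5,0,0,-0.071,35,-4.5,-5,0,0,-0.071,35,-4.5,-5,0,0,-0.071,35,-4.5,-5,0,0,-0.071,35,-4.5,-5,0,0,-0.071,35,-4.5,-5,0,0,-0.071,35,-4.5,-5,0,0,-0.071,35,-4.5,-5,0,0,-0.071,35,-4.5,-5,0,0,-0.071,35,-4.5,-5,0,0,-0.071,35,-4.5,-5,0,0,-0.071,35,-4.5,-5,0,0,-0.071,0,0,0,0,0,0]' 0; python3 - <<'E'
from h import *
print(observe()['joint_pos'].round(2))
plan(C0+.150*CZ+[0,0,.05],RG,9); plan(C0+.150*CZ+[0,0,.05],RG,14)
E
```

```text
time_s: 2.48
position: [0.4881, -0.0916, 0.3214]
tcp_rot: [-0.0, 0.707, 0.707, 0.0]
wrist_force: [0.4, -0.1, 0.5]
opening: 0.0851
grip_force: 0.0
[-0.21  0.13  1.81  0.    1.2  -0.21]
9 rows of [19.72, 32.23, 20.02] [0.0564, 0.0744, -0.1362]
14 rows of [12.01, 21.16, 12.83] [0.0363, 0.0478, -0.0875]
```

```bash
python3 -m inch '[12,21.2,12.8,0.0363,0.0478,-0.0875,12,21.2,12.8,0.0363,0.0478,-0.0875,12,21.2,12.8,0.0363,0.0478,-0.0875,12,21.2,12.8,0.0363,0.0478,-0.0875,12,21.2,12.8,0.0363,0.0478,-0.0875,12,21.2,12.8,0.0363,0.0478,-0.0875,12,21.2,12.8,0.0363,0.0478,-0.0875,12,21.2,12.8,0.0363,0.0478,-0.0875,12,21.2,12.8,0.0363,0.0478,-0.0875,12,21.2,12.8,0.0363,0.0478,-0.0875,12,21.2,12.8,0.0363,0.0478,-0.0875,12,21.2,12.8,0.0363,0.0478,-0.0875,12,21.2,12.8,0.0363,0.0478,-0.0875,12,21.2,12.8,0.0363,0.0478,-0.0875,0,0,0,0,0,0]'; python3 - <<'E'
from h import *
s=observe();print(s['joint_pos'].round(2), (RG.inv()*Ro.from_quat(np.roll(s['tcp_rot'],-1))).as_rotvec().round(3))
cv2.imwrite("pics/t1.png",np.hstack([cv2.resize(capture('top')[200:320,220:340],(400,400)),cv2.resize(capture('scene')[170:310,320:460],(400,400))])[:,:,::-1])
plan(C0+.150*CZ,RG,3);plan(C0+.045*CZ,RG,1)
E
```

```text
time_s: 4.35
position: [0.5873, 0.2185, 0.1891]
tcp_rot: [-0.38, 0.127, 0.915, 0.052]
wrist_force: [-0.1, -0.1, -1.2]
opening: 0.0853
grip_force: 0.0
[ 0.19  0.83  1.22  0.33  1.81 -1.15] [0.    0.002 0.003]
3 rows of [-10.98, 0.74, 12.23] [0.0005, 0.0001, -0.0016]
1 rows of [-32.91, 2.08, 141.68] [0.0015, 0.0002, -0.0049]
```

View pics/t1.png

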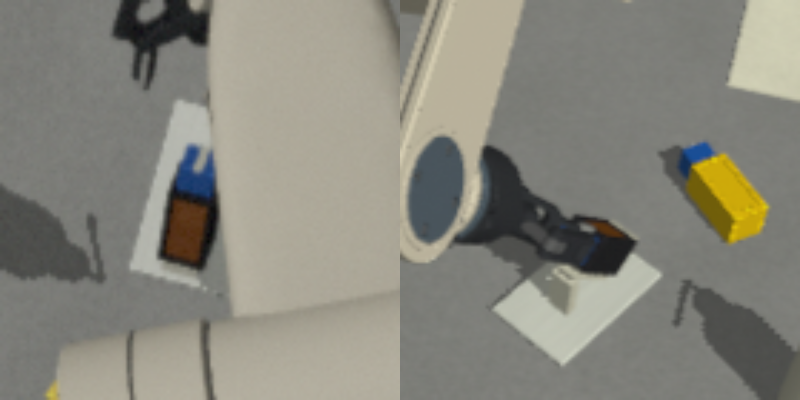

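The left half (top view) shows the cell undisturbed in the rest at about (190,225) of the crop. The right half (scene view) shows the open gripper lined up beyond the cap at (560,240). I'll move onto the axis, then slide along it.

```bash
python3 -m inch '[-11,0.7,12,0,0,-0.002,-11,0.7,12,0,0,-0.002,-11,0.7,12,0,0,0,0,0,20,0,0,0,0,0,20,0,0,0,0,0,20,0,0,0,0,0,15,0,0,0,0,0,10,0,0,0,0,0,10,0,0,0,0,0,10,0,0,0,0,0,0,0,0,0]'; python3 - <<'E'
from h import *
plan(C0+.045*CZ,RG,1)
cv2.imwrite("pics/t2.png",np.hstack([cv2.resize(capture('top')[215:295,240:320],(400,400)),cv2.resize(capture('scene')[210:300,345:435],(400,400))])[:,:,::-1])
E
```

```text
time_s: 5.82
position: [0.5143, 0.2405, 0.0676]
tcp_rot: [-0.379, 0.126, 0.915, 0.053]
wrist_force: [0.3, -0.3, -0.4]
opening: 0.0852
grip_force: 0.0
1 rows of [-0.9, -0.75, 0.18] [0.001, -0.0007, 0.0008]
```

View pics/t2.png

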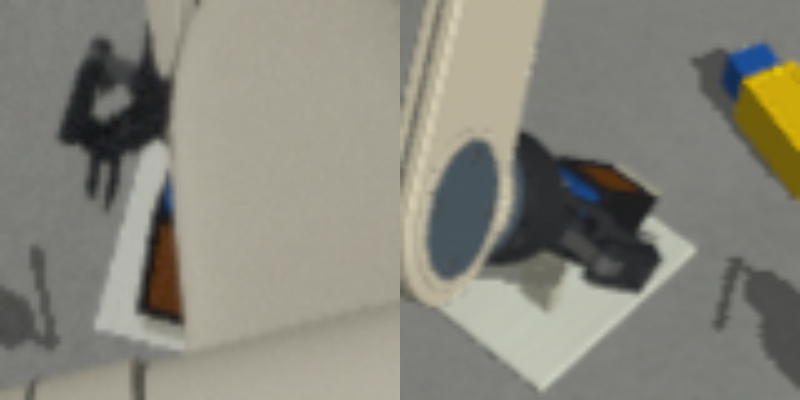

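The scene half shows the fingers straddling the cell, with the near finger beside its cheek at about (610,255) and no contact force. Closing.

```bash
python3 -m inch '[0,0,0,0,0,0,0,0,0,0,0,0,0,0,0,0,0,0,0,0,0,0,0,0,0,0,0,0,0,0,0,0,0,0,0,0,0,0,0,0,0,0,0,0,0,0,0,0]' 1
```

```text
time_s: 6.92
position: [0.5153, 0.2401, 0.0683]
tcp_rot: [-0.379, 0.126, 0.915, 0.053]
wrist_force: [3.2, -5.1, 4.4]
opening: 0.0393
grip_force: 60.8
```

```bash
python3 -m inch '[4,0,-4,0,0,0,8,0,-8,0,0,0,14,0,-14,0,0,0,20,0,-20,0,0,0,20,0,-20,0,0,0,14,0,-14,0,0,0,0,0,0,0,0,0]'; python3 - <<'E'
from h import *
T=np.array([.4844,-.0005,.010])
plan(T+[0,0,.045+.09],down(110.6),14)
plan(T+[0,0,.045+.09],down(110.6),18)
E
```

```text
time_s: 7.8
position: [0.5159, 0.2405, 0.1834]
tcp_rot: [-0.377, 0.126, 0.916, 0.054]
wrist_force: [1.3, 0.5, -2.2]
opening: 0.0396
grip_force: 60.1
14 rows of [-10.75, -14.68, -0.71] [-0.0259, -0.0517, 0.0635]
18 rows of [-8.44, -11.36, -0.54] [-0.0201, -0.0402, 0.0494]
```

```bash
python3 -m inch '[-8.4,-11.4,-0.5,-0.02,-0.04,0.0494,-8.4,-11.4,-0.5,-0.02,-0.04,0.0494,-8.4,-11.4,-0.5,-0.02,-0.04,0.0494,-8.4,-11.4,-0.5,-0.02,-0.04,0.0494,-8.4,-11.4,-0.5,-0.02,-0.04,0.0494,-8.4,-11.4,-0.5,-0.02,-0.04,0.0494,-8.4,-11.4,-0.5,-0.02,-0.04,0.0494,-8.4,-11.4,-0.5,-0.02,-0.04,0.0494,-8.4,-11.4,-0.5,-0.02,-0.04,0.0494,-8.4,-11.4,-0.5,-0.02,-0.04,0.0494,-8.4,-11.4,-0.5,-0.02,-0.04,0.0494,-8.4,-11.4,-0.5,-0.02,-0.04,0.0494,-8.4,-11.4,-0.5,-0.02,-0.04,0.0494,-8.4,-11.4,-0.5,-0.02,-0.04,0.0494,-8.4,-11.4,-0.5,-0.02,-0.04,0.0494,-8.4,-11.4,-0.5,-0.02,-0.04,0.0494,-8.4,-11.4,-0.5,-0.02,-0.04,0.0494,-8.4,-11.4,-0.5,-0.02,-0.04,0.0494,0,0,0,0,0,0,0,0,0,0,0,0]'; python3 - <<'E'
from h import *
T=np.array([.4844,-.0005,.010])
s=observe();print(s['joint_pos'].round(2),s['position'],s['wrist_force'])
plan(T+[0,0,.045+.09],down(110.6),1)
cv2.imwrite("pics/t3.png",np.hstack([cv2.resize(capture('top')[230:310,325:405],(400,400)),cv2.resize(capture('scene')[170:260,275:365],(400,400))])[:,:,::-1])
E
```

```text
time_s: 10.3
position: [0.4823, -0.0005, 0.1428]
tcp_rot: [-0.004, 0.569, 0.822, -0.002]
wrist_force: [0.5, 0.5, -1.3]
opening: 0.0394
grip_force: 60.1
[-0.03  0.35  2.    0.    0.8  -0.39] [ 0.4823004  -0.00051788  0.14280801] [ 0.46930652  0.49806552 -1.31662855]
1 rows of [-0.71, 1.95, -2.21] [-0.0083, -0.0042, 0.0009]
```

View pics/t3.png

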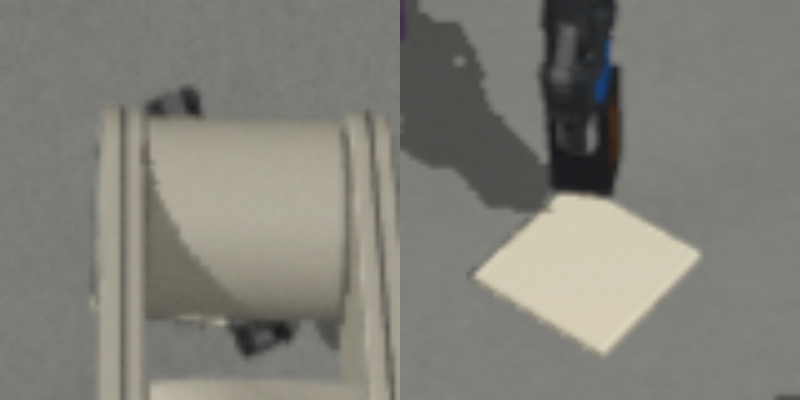

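Right half shows the cell hanging about upright over the tile, with the amber window side at about (615,125). Lowering it, with force checks.

```bash
python3 -m inch '[-0.7,2,10,-0.008,-0.004,0.001,0,0,20,0,0,0,0,0,20,0,0,0,0,0,15,0,0,0,0,0,8,0,0,0,0,0,0,0,0,0,0,0,0,0,0,0]'; python3 - <<'E'
from h import *
s=observe(); print(proj('scene',s['position']-[0,0,.045]).round(1), s['position'][2]-.055)
im=capture('scene'); cv2.imwrite("pics/t4.png",cv2.resize(im[180:250,285:355],(560,560),interpolation=2)[:,:,::-1])
E
```

```text
time_s: 11.28
position: [0.4846, -0.0008, 0.0704]
tcp_rot: [0.001, 0.57, 0.822, 0.0]
wrist_force: [-0.0, -0.3, -2.0]
opening: 0.0393
grip_force: 60.1
[[316.3 226.4]] 0.015355747271382093
```

View pics/t4.png

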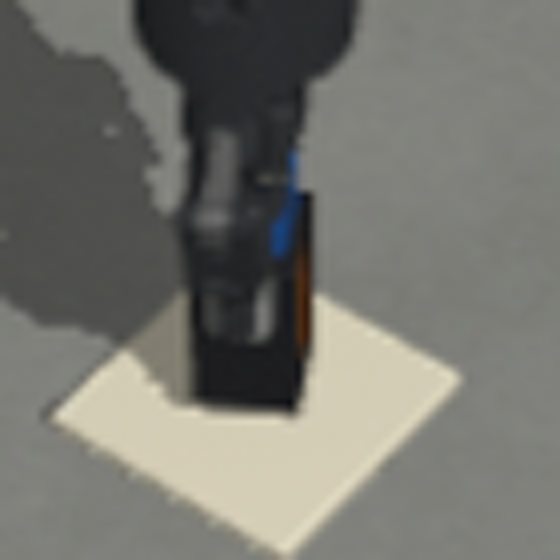

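The cell is upright over the tile, with its lower front edge at about (245,408) of the crop. Easing it down to contact.

```bash
python3 -m inch '[0,0,5,0,0,0,0,0,3,0,0,0,0,0,1,0,0,0,0,0,1,0,0,0,0,0,0,0,0,0]'
```

```text
time_s: 11.95
position: [0.4841, -0.0008, 0.0599]
tcp_rot: [0.0, 0.57, 0.822, -0.0]
wrist_force: [-0.0, -0.4, -1.3]
opening: 0.0393
grip_force: 60.1
```

```bash
python3 -m inch '[0,0,1,0,0,0,0,0,1,0,0,0,0,0,0,0,0,0]'
```

```text
time_s: 12.32
position: [0.4841, -0.0008, 0.0579]
tcp_rot: [0.0, 0.57, 0.822, -0.0]
wrist_force: [0.1, -0.4, -2.3]
opening: 0.0389
grip_force: 60.2
```

```bash
python3 -m inch '[0,0,1,0,0,0,0,0,0,0,0,0]'
```

```text
time_s: 12.58
position: [0.4843, -0.0008, 0.0572]
tcp_rot: [0.0, 0.57, 0.822, -0.0]
wrist_force: [-1.1, -0.1, 3.0]
opening: 0.0392
grip_force: 60.3
```

Touchdown at z≈0.057. Releasing.

```bash
python3 -m inch '[0,0,0,0,0,0,0,0,0,0,0,0,0,0,0,0,0,0,0,0,0,0,0,0,0,0,0,0,0,0,0,0,0,0,0,0,0,0,0,0,0,0,0,0,0,0,0,0]' 0.25; python3 - <<'E'
from h import *
im=capture('scene'); cv2.imwrite("pics/t5.png",cv2.resize(im[180:250,285:355],(560,560),interpolation=2)[:,:,::-1])
E
```

```text
time_s: 13.58
position: [0.4842, -0.0008, 0.057]
tcp_rot: [0.0, 0.57, 0.822, -0.0]
wrist_force: [-0.8, -0.2, 0.1]
opening: 0.0641
grip_force: 0.0
```

View pics/t5.png

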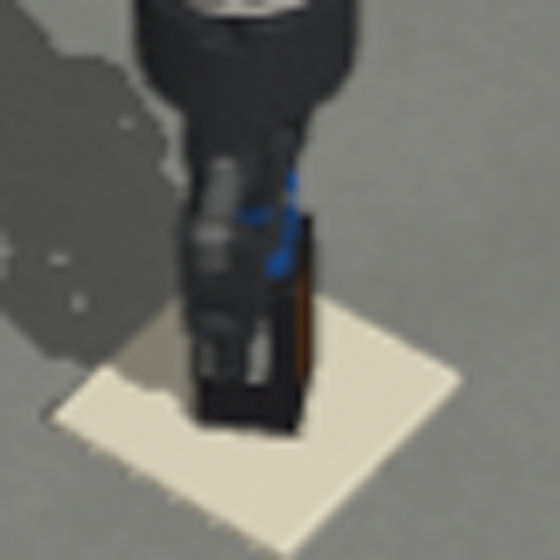

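The cell stands alone on the tile, with the fingers clear of it at about (215,370). The fit in the well needs the cell's offset along its x axis, so I'll step aside and measure it.

```bash
python3 -m inch '[0,0,-5,0,0,0,0,0,-20,0,0,0,0,0,-40,0,0,0,0,0,-40,0,0,0,0,0,-35,0,0,0,-20,-8,0,0,0,0,-40,-15,0,0,0,0,-40,-15,0,0,0,0,-40,-15,0,0,0,0,-40,-15,0,0,0,0,-40,-15,0,0,0,0,-14,-5,0,0,0,0,0,0,0,0,0,0]' ; python3 - <<'E'
from h import *
im=capture('top')[:,:,::-1].copy(); sc=capture('scene')[:,:,::-1].copy()
cv2.imwrite("pics/top6.png",im); cv2.imwrite("pics/sc6.png",sc)
o=np.hstack([cv2.resize(im[240:310,330:400],(400,400),interpolation=2),cv2.resize(sc[175:255,280:360],(400,400),interpolation=2)])
cv2.imwrite("pics/t6.png",o)
H,S,V=cv2.split(cv2.cvtColor(im,cv2.COLOR_BGR2HSV))
m=(H>95)&(H<125)&(S>110)&(V>40)
for b in blobs(m,(335,245,395,305))[:2]: print('blue',b.mean(0),cv2.contourArea(b),*rect('top',b,.116))
w=(V>130)&(S<110)
K=cv2.morphologyEx((m|((V>110)&(S<120))).astype(np.uint8),cv2.MORPH_OPEN,np.ones((3,3)))
print(proj('top',[.4842,-.0008,.116]).round(1), proj('top',[.4844,-.0005,.01]).round(1))
E
```

```text
time_s: 15.25
position: [0.4837, -0.251, 0.1971]
tcp_rot: [0.0, 0.57, 0.821, -0.0]
wrist_force: [-0.2, 0.1, -0.1]
opening: 0.0637
grip_force: 0.0
blue [367.7037037  277.88888889] 38.5 [474.6  -4.5] [11.2 31.8] 21.4
blue [364.77777778 270.44444444] 38.5 [494.6   3.1] [11.2 31.3] 21.4
[[366.3 274.4]] [[364.5 274.1]]
```

View pics/t6.png

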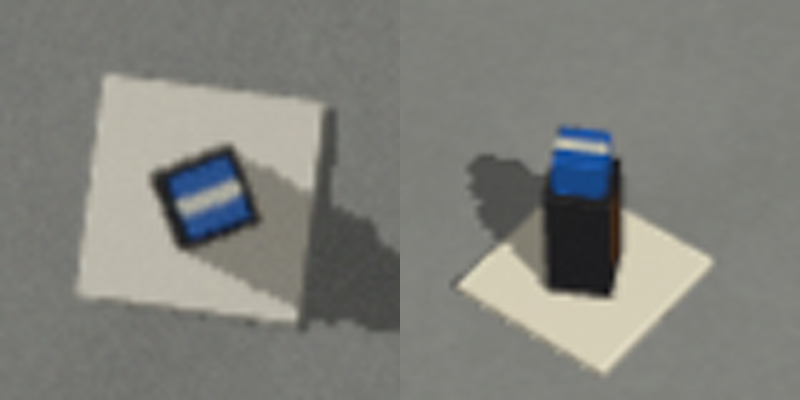

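The left half shows the cap centre at (484.6, −0.7) mm, under 0.5 mm from the tool axis, with its stripe along the intended direction. The cell stands upright on the tile. Going back to grip it.

```bash
python3 -m inch '[20,8,0,0,0,0,40,15,0,0,0,0,40,15,0,0,0,0,40,15,0,0,0,0,40,15,0,0,0,0,40,15,0,0,0,0,14,5,0,0,0,0,0,0,0,0,0,0,0,0,0,0,0,0]' 0.1; python3 - <<'E'
from h import *
plan([.4846,-.0008,.0575],down(110.9),1)
E
```

```text
time_s: 16.48
position: [0.484, -0.0011, 0.197]
tcp_rot: [0.0, 0.57, 0.822, -0.0]
wrist_force: [0.5, -0.5, 0.7]
opening: 0.0767
grip_force: 0.0
1 rows of [0.18, 0.64, 139.5] [0.0001, 0.001, -0.006]
```

```bash
python3 -m inch '[0,0.5,35,0,0,0,0,0,40,0,0,0,0,0,35,0,0,0,0,0,20,0,0,0,0,0,9,0,0,0,0,0,0,0,0,0]'; python3 -m inch '[0,0,0,0,0,0,0,0,0,0,0,0,0,0,0,0,0,0,0,0,0,0,0,0,0,0,0,0,0,0,0,0,0,0,0,0,0,0,0,0,0,0,0,0,0,0,0,0]' 1; python3 -m inch '[0,0,-5,0,0,0,0,0,-15,0,0,0,0,0,-30,0,0,0,0,0,-40,0,0,0,0,0,-20,0,0,0,0,0,0,0,0,0]'; python3 - <<'E'
from h import *
plan([.579,-.295,.175],down(110.6),10)
E
```

```text
time_s: 17.23
position: [0.4845, -0.0013, 0.0578]
tcp_rot: [0.0, 0.57, 0.822, -0.0]
wrist_force: [0.1, 0.1, -0.3]
opening: 0.0767
grip_force: 0.0
time_s: 18.23
position: [0.4848, -0.0007, 0.0589]
tcp_rot: [0.001, 0.569, 0.822, -0.0]
wrist_force: [-2.5, -1.7, 6.1]
opening: 0.0395
grip_force: 59.2
time_s: 18.98
position: [0.4858, -0.0005, 0.1702]
tcp_rot: [0.002, 0.57, 0.822, 0.001]
wrist_force: [-0.3, 0.4, -1.8]
opening: 0.0393
grip_force: 60.3
10 rows of [-30.85, -1.63, -0.44] [0.0004, 0.0002, -0.0001]
```

```bash
python3 -m inch '[-15,-0.8,0,0,0,0,-30,-1.6,0,0,0,0,-35,-2,0,0,0,0,-35,-2,0,0,0,0,-35,-2,0,0,0,0,-35,-2,0,0,0,0,-35,-2,0,0,0,0,-35,-2,0,0,0,0,-30,-1.6,0,0,0,0,-15,-0.8,0,0,0,0,-8,0,0,0,0,0,0,0,0,0,0,0,0,0,0,0,0,0]'; python3 - <<'E'
from h import *
s=observe();print(s['position'].round(4))
plan([.579,-.295,.175],down(110.6),1)
E
```

```text
time_s: 20.6
position: [0.5767, -0.294, 0.1681]
tcp_rot: [0.0, 0.569, 0.822, -0.0]
wrist_force: [0.1, 0.4, -2.3]
opening: 0.0396
grip_force: 60.3
[ 0.5767 -0.294   0.1681]
1 rows of [-1.79, 1.8, -6.94] [-0.0002, 0.0001, -0.0002]
```

```bash
python3 -m inch '[-1.8,1.8,0,0,0,0,0,0,10,0,0,0,0,0,20,0,0,0,0,0,20,0,0,0,0,0,15,0,0,0,0,0,6,0,0,0,0,0,0,0,0,0,0,0,0,0,0,0]'; python3 - <<'E'
from h import *
s=observe();print(s['position'].round(4))
plan([.579,-.295,.097],down(110.6),1)
im=capture('scene')[:,:,::-1]; cv2.imwrite("pics/t7.png",cv2.resize(im[155:240,170:270],(800,600),interpolation=2)) 
E
```

```text
time_s: 21.6
position: [0.5798, -0.2962, 0.0978]
tcp_rot: [0.001, 0.57, 0.822, -0.0]
wrist_force: [0.5, -0.3, -1.6]
opening: 0.0396
grip_force: 60.3
[ 0.5798 -0.2962  0.0978]
1 rows of [1.42, -0.33, 0.81] [0.001, 0.0016, -0.0009]
```

View pics/t7.png

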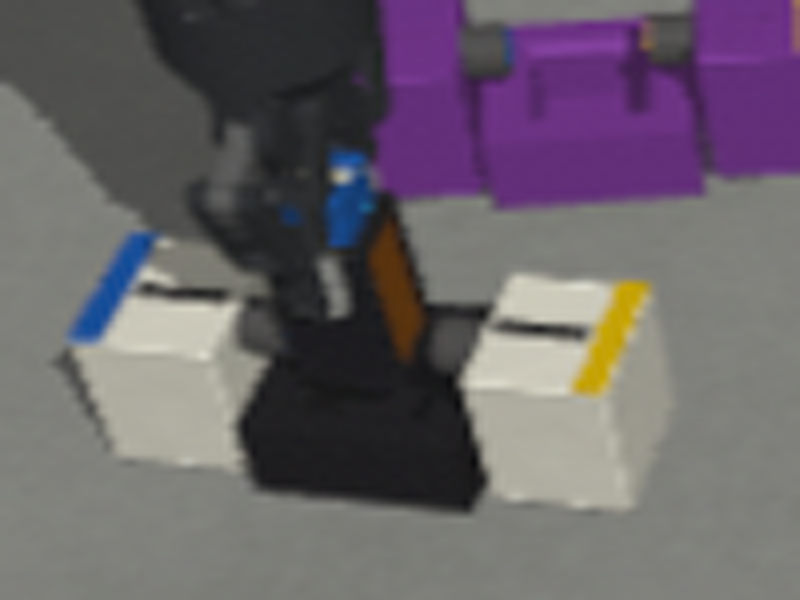

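The cell hangs centred between the lens tubes at (265,330) and (455,340), with its amber window facing the lamp. Lowering into the well.

```bash
python3 -m inch '[1,-0.3,3,0,0,0,0,0,4,0,0,0,0,0,3,0,0,0,0,0,3,0,0,0,0,0,3,0,0,0,0,0,0,0,0,0]'
```

```text
time_s: 22.4
position: [0.5785, -0.295, 0.0808]
tcp_rot: [0.0, 0.57, 0.822, -0.0]
wrist_force: [1.3, 1.2, -1.8]
opening: 0.0392
grip_force: 60.3
```

```bash
python3 -m inch '[0,0,3,0,0,0,0,0,3,0,0,0,0,0,3,0,0,0,0,0,3,0,0,0,0,0,3,0,0,0,0,0,3,0,0,0,0,0,0,0,0,0]'
```

```text
time_s: 23.28
position: [0.5786, -0.295, 0.0629]
tcp_rot: [0.0, 0.57, 0.822, -0.0]
wrist_force: [0.0, 0.2, -1.6]
opening: 0.039
grip_force: 60.3
```

```bash
python3 -m inch '[0,0,2,0,0,0,0,0,1.5,0,0,0,0,0,0,0,0,0,0,0,0,0,0,0]'
```

```text
time_s: 23.78
position: [0.5788, -0.2952, 0.0598]
tcp_rot: [0.0, 0.57, 0.822, -0.0]
wrist_force: [-0.8, 1.0, -1.8]
opening: 0.0395
grip_force: 60.3
```

```bash
python3 -m inch '[0,0,1,0,0,0,0,0,0,0,0,0]'
```

```text
time_s: 24.02
position: [0.5789, -0.2952, 0.059]
tcp_rot: [0.001, 0.57, 0.822, -0.0]
wrist_force: [0.1, 0.4, 1.3]
opening: 0.0396
grip_force: 60.3
```

```bash
python3 -m inch '[0,0,1,0,0,0,0,0,0,0,0,0]'
```

```text
time_s: 24.28
position: [0.5789, -0.2954, 0.0589]
tcp_rot: [0.001, 0.57, 0.822, -0.0]
wrist_force: [-2.1, 0.9, 8.9]
opening: 0.0396
grip_force: 60.9
```

Seated at z≈0.059, which matches the height on the tile. Releasing, retreating and checking.

```bash
python3 -m inch '[0,0,0,0,0,0,0,0,0,0,0,0,0,0,0,0,0,0,0,0,0,0,0,0,0,0,0,0,0,0,0,0,0,0,0,0,0,0,0,0,0,0]' 0.15; python3 -m inch '[0,0,-5,0,0,0,0,0,-20,0,0,0,0,0,-40,0,0,0,0,0,-40,0,0,0,0,0,-40,0,0,0,20,5,0,0,0,0,40,15,0,0,0,0,40,15,0,0,0,0,40,15,0,0,0,0,40,15,0,0,0,0,40,15,0,0,0,0,20,5,0,0,0,0,0,0,0,0,0,0,0,0,0,0,0,0]'; python3 - <<'E'
from h import *
im=capture('top')[:,:,::-1].copy(); sc=capture('scene')[:,:,::-1].copy()
o=np.hstack([cv2.resize(im[195:285,425:525],(444,400),interpolation=2),cv2.resize(sc[170:240,170:230+30],(350,400),interpolation=2)])
cv2.imwrite("pics/t8.png",o)
H,S,V=cv2.split(cv2.cvtColor(im,cv2.COLOR_BGR2HSV)); m=(H>95)&(H<125)&(S>110)&(V>40)
b=[x for x in blobs(m,(455,220,492,262),8)]
for x in b: print(x.mean(0),*rect('top',x,.116))
print(rect('top',np.vstack(b),.116))
E
```

```text
time_s: 25.15
position: [0.5787, -0.2951, 0.0577]
tcp_rot: [0.0, 0.57, 0.822, -0.0]
wrist_force: [0.2, -0.1, 0.4]
opening: 0.0727
grip_force: 0.0
time_s: 26.9
position: [0.574, -0.0412, 0.2026]
tcp_rot: [0.001, 0.57, 0.822, -0.0]
wrist_force: [0.4, -0.2, -0.7]
opening: 0.0729
grip_force: 0.0
[476.27692308 238.15384615] [ 578.3 -292.3] [34.1 37.7] 20.1
(array([ 578.3, -292.3]), array([34.1, 37.7]), 20.1)
```

View pics/t8.png

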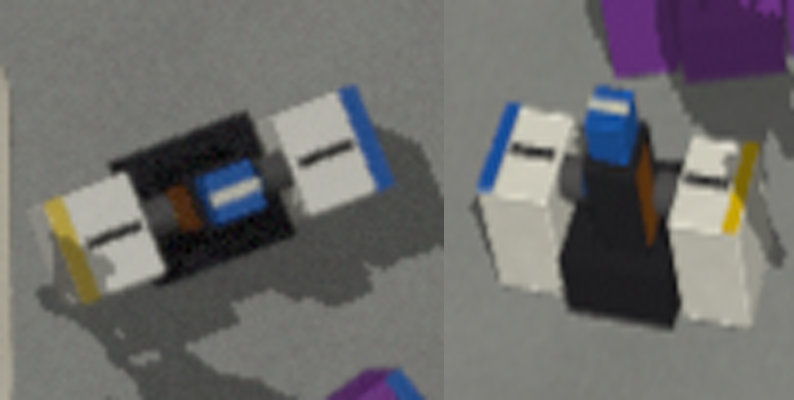

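The cell stands upright in the well with its cap up. Its stripe lies along the lamp–detector line, at about (235,190) in the left half. The height matched, it is released and the arm is clear, so I'm handing in.

```bash
python3 -c "
from workcell import *
print(close_job())"
```

```text
the job is handed in; nothing more can be done
None
```

The cell stood on the tile, released, and now sits in the photometer's well, blue cap up with windows facing lamp and detector; the job was handed in at about 27 s and returned no verdict.

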